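# Put the microscope objectives away in their colour-coded case

## Task

Put the red, yellow and blue objectives away, each standing upright in the well of its own colour in the case. An eyepiece is standing in one of those wells: move it onto the grey mat, upright on a free spot, wholly on the mat and at least a finger's width (about 10 mm) clear of the objectives left there, without touching any of them. Leave the white and green spare objectives where they stand, and set everything down rather than dropping it.

Things in the scene. Friction and masses are not known exactly. Their poses are not given: they have to be found in the camera images.
- objective_red: Objective standing nose up: cylinder 30 mm in diameter, 38 mm high (lower 22 mm steel, upper 16 mm a red band, seen from above as a ring), then a dark nose 18 mm wide; 52 mm high in all, 120 g. Origin: centre of its underside, z up. Grip the 30 mm cylinder, e.g. TCP 36 mm above its underside.
- objective_yellow: Objective standing nose up: cylinder 30 mm in diameter, 38 mm high (lower 22 mm steel, upper 16 mm a yellow band, seen from above as a ring), then a dark nose 18 mm wide; 52 mm high in all, 120 g. Origin: centre of its underside, z up. Grip the 30 mm cylinder, e.g. TCP 36 mm above its underside.
- objective_blue: Objective standing nose up: cylinder 30 mm in diameter, 38 mm high (lower 22 mm steel, upper 16 mm a blue band, seen from above as a ring), then a dark nose 18 mm wide; 52 mm high in all, 120 g. Origin: centre of its underside, z up. Grip the 30 mm cylinder, e.g. TCP 36 mm above its underside.
- well_red: Fixed red square well, 62 mm outside, 54 mm inside, 12 mm high, floor 4 mm, walls 4 mm. Origin: centre of its underside, z up, x along the row. The three wells lie in one row, 72 mm apart, in any order, in a fixed aluminium case (224 x 80 mm, rim 16 mm above the bench, 4 mm floor under the wells). The eyepiece starts in one of the end wells.
- well_yellow: Fixed yellow square well, 62 mm outside, 54 mm inside, 12 mm high, floor 4 mm, walls 4 mm. Origin: centre of its underside, z up, x along the row. The three wells lie in one row, 72 mm apart, in any order, in a fixed aluminium case (224 x 80 mm, rim 16 mm above the bench, 4 mm floor under the wells). The eyepiece starts in one of the end wells.
- well_blue: Fixed blue square well, 62 mm outside, 54 mm inside, 12 mm high, floor 4 mm, walls 4 mm. Origin: centre of its underside, z up, x along the row. The three wells lie in one row, 72 mm apart, in any order, in a fixed aluminium case (224 x 80 mm, rim 16 mm above the bench, 4 mm floor under the wells). The eyepiece starts in one of the end wells.
- eyepiece: Black eyepiece standing lens up in one of the wells: steel foot 30 mm in diameter, 14 mm high, then a black barrel 34 mm in diameter up to 46 mm, bluish lens 18 mm wide on top, no coloured ring, 90 g. Origin: centre of its underside, z up. Grip the barrel, e.g. TCP 38 mm above its underside.
- mat: Fixed grey mat, 220 (x) x 320 (y) x 3 mm. Origin: centre of its underside, z up. The five objectives start on it. Fixed on it near its +x, +y corner: a black dust cap (34 mm diameter, 8 mm high, at x = 70, y = 112 mm) and a paper booklet (34 x 50 mm, 6 mm high, at x = 68, y = 66 mm). Nothing else is on it.
- spare_white: Objective standing nose up: cylinder 30 mm in diameter, 38 mm high (lower 22 mm steel, upper 16 mm a white band, seen from above as a ring), then a dark nose 18 mm wide; 52 mm high in all, 120 g. Origin: centre of its underside, z up. Grip the 30 mm cylinder, e.g. TCP 36 mm above its underside. A spare without a well; it stays.
- spare_green: Objective standing nose up: cylinder 30 mm in diameter, 38 mm high (lower 22 mm steel, upper 16 mm a green band, seen from above as a ring), then a dark nose 18 mm wide; 52 mm high in all, 120 g. Origin: centre of its underside, z up. Grip the 30 mm cylinder, e.g. TCP 36 mm above its underside. A spare without a well; it stays.
There are look-alikes about, which are no part of the job. Leave any orange or purple look-alike of the eyepiece alone.

How it is judged (in metres and radians):
At the end, for the whole second after the job is handed in: Red, yellow and blue objectives upright on the floor of their own wells (13 mm each way); eyepiece upright on the mat, centre within 97 mm (x) and 147 mm (y) of its centre and over 40 mm from the spares' centres; spares within 10 mm of their start; tilts under 0.1 rad; all at rest (x of objective_red in the frame of well_red between -0.013 and 0.013 m and y of objective_red in the frame of well_red between -0.013 and 0.013 m and z of objective_red in the frame of well_red below 0.008 m and angle between each of objective_red, objective_yellow, objective_blue, eyepiece, spare_white, spare_green's own z axis and vertical below 0.1 rad and linear speed of each of objective_red, objective_yellow, objective_blue, eyepiece below 0.02 m/s and x of objective_yellow in the frame of well_yellow between -0.013 and 0.013 m and y of objective_yellow in the frame of well_yellow between -0.013 and 0.013 m and z of objective_yellow in the frame of well_yellow below 0.008 m and x of objective_blue in the frame of well_blue between -0.013 and 0.013 m and y of objective_blue in the frame of well_blue between -0.013 and 0.013 m and z of objective_blue in the frame of well_blue below 0.008 m and x of eyepiece in the frame of mat between -0.097 and 0.097 m and y of eyepiece in the frame of mat between -0.147 and 0.147 m and z of eyepiece in the frame of mat between 0.001 and 0.006 m and horizontal distance between eyepiece and spare_white above 0.04 m and distance of each of spare_white, spare_green from where it was at the start of the episode below 0.01 m and horizontal distance between eyepiece and spare_green above 0.04 m); the robot touches nothing.
It fails at once if a spare (white or green) objective is shifted by more than 10 mm or tipped (distance of any of spare_white, spare_green from where it was at the start of the episode above 0.01 m or angle between any of spare_white, spare_green's own z axis and vertical above 0.2 rad).
It fails at once if the eyepiece touches an objective (contact force between eyepiece and objective_red above 0.3 N or contact force between eyepiece and objective_yellow above 0.3 N or contact force between eyepiece and objective_blue above 0.3 N or contact force between eyepiece and spare_white above 0.3 N or contact force between eyepiece and spare_green above 0.3 N).
It fails at once if an objective or the eyepiece is dropped or thrown: out of the fingers and faster than 0.6 m/s (a fall of about 18 mm) ((contact force between objective_red and the fingers below 0.01 N and linear speed of objective_red above 0.6 m/s) or (contact force between objective_yellow and the fingers below 0.01 N and linear speed of objective_yellow above 0.6 m/s) or (contact force between objective_blue and the fingers below 0.01 N and linear speed of objective_blue above 0.6 m/s) or (contact force between eyepiece and the fingers below 0.01 N and linear speed of eyepiece above 0.6 m/s)).
It also fails if it takes over 99 s, if anything falls off the work surface, if the arm or the gripper's body presses on something with over 40 N, if the wrist force passes 120 N, or if a joint passes its speed limit or range.

## Robot

A 6-joint arm with a two-finger parallel gripper is mounted at the origin on the work surface. World frame = base frame: x ahead of the robot, y to its left, z up, the work surface at z = 0. Lengths are in mm, angles in rad, forces in N, time in s.
With the tool pointing down it reaches from about 400 to 925 mm from the base axis. Payload 12.5 kg.
Tool frame: the origin (TCP) lies between the finger pads, 19 mm behind the fingertips; this is the grasp point; z points along the fingers, y is the direction in which the jaws open and shut (so a half turn about z gives the same grasp; the last joint's range is limited). The gripper opens to 95 mm and grips with 3 to 60 N. Pads are 20 mm wide; open, the fingers measure 119 mm over their backs; the gripper's body (75 mm by 180 mm) begins 59 mm behind the grasp point.
Start: joints at [1.136, 0.491, 1.559, -0, 1.092, -0.106], TCP at [201.8, 591.541, 233.461] pointing down, gripper open.
Joint ranges: [-3.1, 3.1], [-0.84, 2.19], [0.05, 2.79], [-1.13, 4.28], [0.06, 2.93], [-2.69, 2.69]. Speed limits (rad/s): [2.22, 2.22, 2.79, 3.14, 3.14, 3.14].

## Interface

Orientations are given as a unit quaternion [w, x, y, z].
In Python, from station import arm, cams, order, spotter gives the robot as it stands.
- The arm moves only by the shell command python3 -m creep 'ROWS' [FORCE]. ROWS is JSON, a list of rows, each a list of 7 numbers: the turn, a rotation vector about the world's x, y, z in degrees, then the shift along the world's x, y, z in cm, then the opening, from 0 (shut) to 1 (fully open). In form: [[ax, ay, az, x, y, z, fingers], ...]. A call has 1 to 20 rows; each row is the pose to reach, as a shift and turn from the pose commanded when the call began; what a row does not reach only later rows make up. A row lasts 1/12 s, in which the tool goes at most 41.7 mm and 7.16 degrees, less where a joint would pass 70% of its speed; a pose out of reach is approached as far as the arm can. A call with a gripper value outside its range is refused whole. The fingers move at their own pace and stop on an object; FORCE is the grip in N (left out, the last holds). Time passes only in rows, so rows that repeat a pose let the fingers close. It gives the time, the measured TCP pose, the force and the opening at its end, in the units of the state.
- arm.sense(): the state, without advancing time (a new reading comes with each control period).
- cams.capture(name): name is "side" or "top"; returns (picture, depth): 420x560x3 uint8, red, green, blue; 420x560 float32, mm along the optical axis (not along the pixel's ray), 0 where there is no reading.
- cams.get_calibration(name): a dict with "K" (3x3 intrinsics, pixels), "R" (3x3) and "t" (3): a world point X has camera coordinates R X + t. Camera axes: x right, y down, z forward; pixel columns grow to the right and rows downward; lengths in mm; the calibration is good to about 2 mm. A picture is of the moment at which its call begins. get_calibration takes no time and is no camera call.
- order.finish_job(): hands the job in, once; it reports no verdict.
Trained networks look in the newest picture that a camera, given by its name, has taken for a name from the list of things; names that differ only in an ending like _2 or _b are one class to them, and where a whole thing is asked for, a point or a joint stands for the part that bears it (a point fixed in the world has none). Each returns a list of dicts, best first, with "conf" (0 to 1); they miss things now and then, are a little off and sometimes report something else, mostly with a low value. They report only what shows in the picture. A call takes as long as a camera call. They do not tell look-alikes from the thing itself.
- spotter.look_for(query, camera): "extent" ([centre column, centre row, width, height] in pixels, round what is visible of it).
- spotter.trace(query, camera): "pixels" (420x560 bool, what is visible of it) and "extent" ([centre column, centre row, width, height] in pixels, round what is visible of it).
- spotter.landmark_of(query, camera): "location" ([column, row] in pixels: a listed point, or the origin of a listed thing).
The state is a dict: "t": time; "joint_positions": joint angles; "dq": joint speeds; "effort": joint torques, N m; "ee_pos": TCP position; "tcp_rot": TCP orientation; "contact_force": force on the tool from outside, world axes, zero at the start; "ft_torque": the same for the moment, N m; "grip_width": finger opening in mm.
Only numpy, scipy, OpenCV 4.12 (cv2) and the standard library are available. Lean on these libraries where they do the work, as an engineer would, in place of code of your own. Each camera call takes 0.05 s, during which the arm holds its last target. There are 200 camera calls.

## Working session

There is one attempt and no reset: what is moved stays moved. The work goes in short steps, Python scripts to look and compute and a shell command to move; the robot and the scene stay as the last step left them, time stands still between calls to the robot, and variables do not carry over. Pictures are saved under pics/ and viewed, about 12 in all and at most 16, crops included, and the job is handed in when it is done.

```bash
mkdir -p pics
python3 - <<'E'
from station import arm,cams
import cv2
for n in ("top","side"):
    p,d=cams.capture(n); cv2.imwrite(f"pics/{n}1.png",p[:,:,::-1]); c=cams.get_calibration(n); print(n,c)
s=arm.sense(); print(s['t'],s['ee_pos'],s['tcp_rot'],s['grip_width'])
E
```

```text
top {'K': array([[506.55823344,   0.        , 274.99306783],
       [  0.        , 506.55823344, 206.23262681],
       [  0.        ,   0.        ,   1.        ]]), 'R': array([[ 0.01716448, -0.99957155, -0.02370842],
       [-0.98395708, -0.01267552, -0.17795448],
       [ 0.17757772,  0.02638256, -0.98375308]]), 't': array([ -5.303945  , 508.37474363, 992.0428946 ])}
side {'K': array([[471.83528617,   0.        , 280.19046883],
       [  0.        , 471.83528617, 209.72134065],
       [  0.        ,   0.        ,   1.        ]]), 'R': array([[ 0.84897421, -0.52811199,  0.01845317],
       [-0.40338266, -0.67023089, -0.62295505],
       [ 0.34135792,  0.52142908, -0.78203995]]), 't': array([-412.6583913 ,  215.09158458,  886.80032071])}
0.1 [201.70918104 591.35504806 232.9347231 ] [-1.24996949e-04  1.63642681e-01  9.86519555e-01 -4.73990834e-04] 95.81144509466216
```

View pics/top1.png

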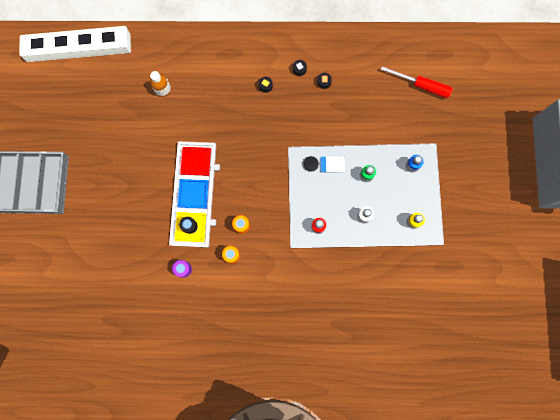

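View pics/side1.png

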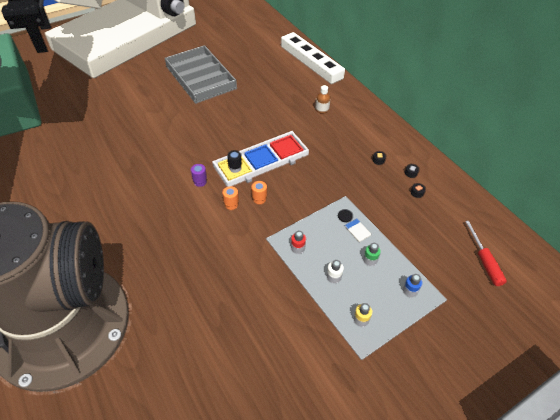

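The black eyepiece stands in the yellow well at top (187,226). The purple (181,268) and orange (240,224), (230,254) ones are look-alikes. The objectives are at red (319,225), white (367,214), yellow (417,220), green (368,172) and blue (416,162). The wells are red (196,161), blue (193,194) and yellow (190,227).

```bash
cat > h.py <<'E'
import numpy as np, cv2
from station import arm,cams,spotter
def cloud(n):
    p,d=cams.capture(n); c=cams.get_calibration(n); K,R,t=c['K'],c['R'],c['t']
    v,u=np.mgrid[:420,:560]
    P=np.stack([(u-K[0,2])/K[0,0]*d,(v-K[1,2])/K[1,1]*d,d],-1)
    W=(P-t)@R; W[d==0]=np.nan
    return p,d,W
def proj(n,X):
    c=cams.get_calibration(n); q=c['K']@(c['R']@np.array(X,float)+c['t']); return q[:2]/q[2]
def tops(n,W,seeds,zlo,zhi,r=22):
    o={}
    for k,s in seeds.items():
        m=(np.hypot(W[...,0]-s[0],W[...,1]-s[1])<r)&(W[...,2]>zlo[k])&(W[...,2]<zhi[k])
        o[k]=(np.round(W[m].mean(0),1),int(m.sum()))
    return o
E
python3 - <<'E'
from h import *
px=dict(red=(319,225),white=(367,214),yellow=(417,220),green=(368,172),blue=(416,162),eye=(187,226),orange1=(240,224),orange2=(230,254),purple=(181,268))
p,d,W=cloud("top")
seeds={k:W[v,u] for k,(u,v) in px.items()}
zlo={k:48 for k in px}; zhi={k:65 for k in px}
for k in ('orange1','orange2','purple'): zlo[k]=40
p2,d2,W2=cloud("side")
a=tops("top",W,seeds,zlo,zhi);b=tops("side",W2,seeds,zlo,zhi)
for k in px: print(k,a[k],b[k])
# wells: colour masks
hsv=cv2.cvtColor(p,cv2.COLOR_RGB2HSV)
for n,Wn,pp in (("top",W,p),("side",W2,p2)):
    hsv=cv2.cvtColor(pp,cv2.COLOR_RGB2HSV);H,S=hsv[...,0],hsv[...,1]
    e=seeds['eye']
    near=(abs(Wn[...,0]-e[0]-75)<140)&(abs(Wn[...,1]-e[1])<50)&(Wn[...,2]>-5)&(Wn[...,2]<30)&(S>200)
    for k,m in dict(red=(H<5)|(H>175),blue=(H>100)&(H<130),yellow=(H>24)&(H<35)).items():
        m=m&near; 
        X=Wn[m]; r=cv2.minAreaRect((X[:,:2]).astype(np.float32)); print(n,k,m.sum(),r,X[:,2].min(),X[:,2].max())
    m=(Wn[...,2]<12)&(np.abs(Wn[...,1]+120)<260)&(Wn[...,0]>300)&(Wn[...,0]<800)&(S<40)&(hsv[...,2]>110)&(Wn[...,1]<e[1]-90)
    l,lab,st,ce=cv2.connectedComponentsWithStats(m.astype(np.uint8)); i=1+st[1:,4].argmax()
    X=Wn[lab==i]; print(n,'mat',cv2.minAreaRect(X[:,:2].astype(np.float32)),np.median(X[:,2]))
E
```

```text
red (array([471.7, -86.6,  55. ]), 64) (array([473.4, -90.1,  54.2]), 65)
white (array([ 495.7, -183. ,   55.7]), 64) (array([ 497.1, -186.4,   54.6]), 70)
yellow (array([ 485.6, -285.8,   55.6]), 66) (array([ 486.7, -288.9,   54.8]), 83)
green (array([ 584.4, -189.2,   54.9]), 67) (array([ 585.6, -193. ,   54.3]), 66)
blue (array([ 607.1, -287. ,   54.9]), 66) (array([ 608.7, -290.7,   54.5]), 76)
eye (array([467.2, 180.6,  54.6]), 218) (array([468.9, 176.9,  53.5]), 132)
orange1 (array([471.5,  73.7,  46.9]), 213) (array([473.2,  70.1,  45.9]), 154)
orange2 (array([408.9,  92.3,  46.7]), 220) (array([410.3,  88.9,  45.7]), 159)
purple (array([378.8, 191.1,  46.6]), 225) (array([380.4, 187.6,  45.4]), 147)
top red 775 ((611.7583618164062, 177.16790771484375), (60.684635162353516, 63.79255294799805), 88.98880767822266) 3.5975013748633375 20.987705599633763
top blue 783 ((539.6286010742188, 179.11093139648438), (60.22584533691406, 60.98264694213867), 88.86869812011719) 3.360833388296029 21.768978691967202
top yellow 550 ((468.1084899902344, 181.55340576171875), (60.986358642578125, 60.890594482421875), 88.0155029296875) 0.4825472929395092 25.132758199418372
top mat ((544.770751953125, -186.69337463378906), (223.1260986328125, 322.2370910644531), 1.8244997262954712) 3.621096435305301Traceback (most recent call last):
  File "<stdin>", line 18, in <module>
    return umr_minimum(a, axis, None, out, keepdims, initial, where)
ValueError: zero-size array to reduction operation minimum which has no identity
```

Run:
```python
import cv2
p=cv2.imread("pics/top1.png")[135:285,160:280]
cv2.imwrite("pics/crop1.png",cv2.resize(p,None,fx=4,fy=4,interpolation=cv2.INTER_CUBIC))
```

```text
(no output)
```

View pics/crop1.png

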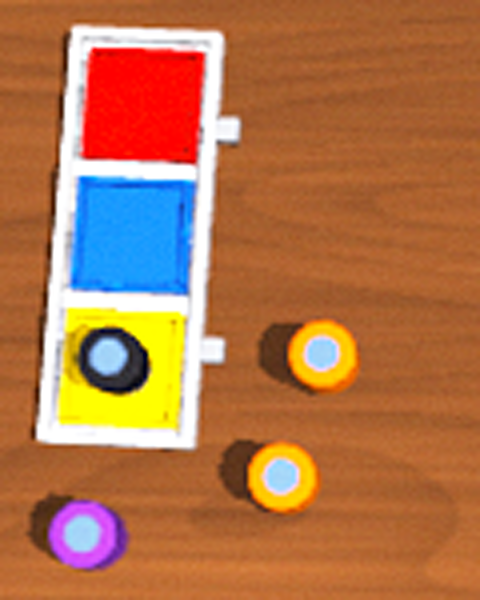

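The crop confirms that the thing in the yellow well is black (local top pixel (187,225)), so it is the eyepiece. The three others are orange or purple and stand outside the case. The two cameras disagree by about (1.5, -3.5) mm, so I use their mean. Order: red, then eyepiece (to the spot red frees), then yellow, then blue.

```bash
python3 -m creep '[[0,0,0,27,-41.2,-3.3,0.7],[0,0,0,27,-41.2,-3.3,0.7],[0,0,0,27,-41.2,-3.3,0.7],[0,0,0,27,-41.2,-3.3,0.7],[0,0,0,27,-41.2,-3.3,0.7],[0,0,0,27,-41.2,-3.3,0.7],[0,0,0,27,-41.2,-3.3,0.7],[0,0,0,27,-41.2,-3.3,0.7],[0,0,0,27,-41.2,-3.3,0.7],[0,0,0,27,-41.2,-3.3,0.7],[0,0,0,27,-41.2,-3.3,0.7],[0,0,0,27,-41.2,-3.3,0.7],[0,0,0,27,-41.2,-3.3,0.7]]' 15
python3 -m creep '[[0,0,0,0,-26.8,0,0.7],[0,0,0,0,-26.8,0,0.7],[0,0,0,0,-26.8,0,0.7],[0,0,0,0,-26.8,0,0.7],[0,0,0,0,-26.8,0,0.7],[0,0,0,0,-26.8,0,0.7],[0,0,0,0,-26.8,0,0.7],[0,0,0,0,-26.8,-2,0.7],[0,0,0,0,-26.8,-5,0.7],[0,0,0,0,-26.8,-8,0.7],[0,0,0,0,-26.8,-8,0.7],[0,0,0,0,-26.8,-8,0.7]]'
python3 - <<'E'
from h import *
p,d,W=cloud("side"); cv2.imwrite("pics/side2.png",cv2.resize(p[180:330,240:440],None,fx=4,fy=4)[:,:,::-1])
s=arm.sense(); print(s['t'],s['ee_pos'],s['contact_force'],s['grip_width'])
E
```

```text
t: 1.28
ee_pos: [474.6, 175.3, 200.0]
tcp_rot: [0.0, 0.166, 0.986, -0.0]
contact_force: [0.7, 0.2, -0.8]
grip_width: 66.5
t: 2.28
ee_pos: [471.4, -88.0, 120.0]
tcp_rot: [-0.001, 0.164, 0.987, 0.0]
contact_force: [-0.0, 0.5, 1.4]
grip_width: 66.6
2.3333 [472.08027655 -88.24567841 121.15374579] [-0.07447992 -0.11102589 -0.23350121] 66.79587310167199
```

View pics/side2.png

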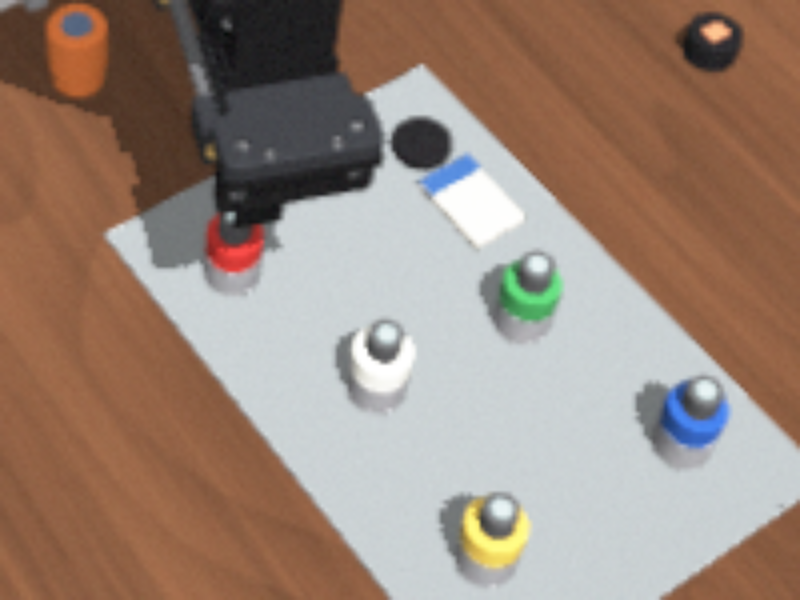

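The gripper is centred over the red objective (crop (235,245)) and the descent is clear of the other objectives.

```bash
python3 -m creep '[[0,0,0,0,0,-2.5,0.7],[0,0,0,0,0,-5,0.7],[0,0,0,0,0,-7,0.7],[0,0,0,0,0,-8.1,0.7],[0,0,0,0,0,-8.1,0.7],[0,0,0,0,0,-8.1,0.5],[0,0,0,0,0,-8.1,0.2],[0,0,0,0,0,-8.1,0.2],[0,0,0,0,0,-8.1,0.2],[0,0,0,0,0,-8.1,0.2],[0,0,0,0,0,-8.1,0.2],[0,0,0,0,0,-8.1,0.2],[0,0,0,0,0,-8.1,0.2]]' 20
python3 -m creep '[[0,0,0,0,0,1,0.2],[0,0,0,0,0,3,0.2],[0,0,0,0,0,6,0.2],[0,0,0,0,0,9,0.2],[0,0,0,0,0,10,0.2],[0,0,0,0,0,10,0.2]]'
python3 - <<'E'
from h import *
p,d,W=cloud("side"); cv2.imwrite("pics/side3.png",cv2.resize(p[160:310,240:440],None,fx=4,fy=4)[:,:,::-1])
E
```

```text
t: 3.42
ee_pos: [472.0, -88.5, 39.8]
tcp_rot: [0.0, 0.164, 0.987, 0.0]
contact_force: [-0.2, 1.5, 7.0]
grip_width: 29.5
t: 3.92
ee_pos: [472.6, -88.7, 142.3]
tcp_rot: [0.002, 0.164, 0.987, -0.0]
contact_force: [0.6, 1.0, -1.6]
grip_width: 29.6
```

View pics/side3.png

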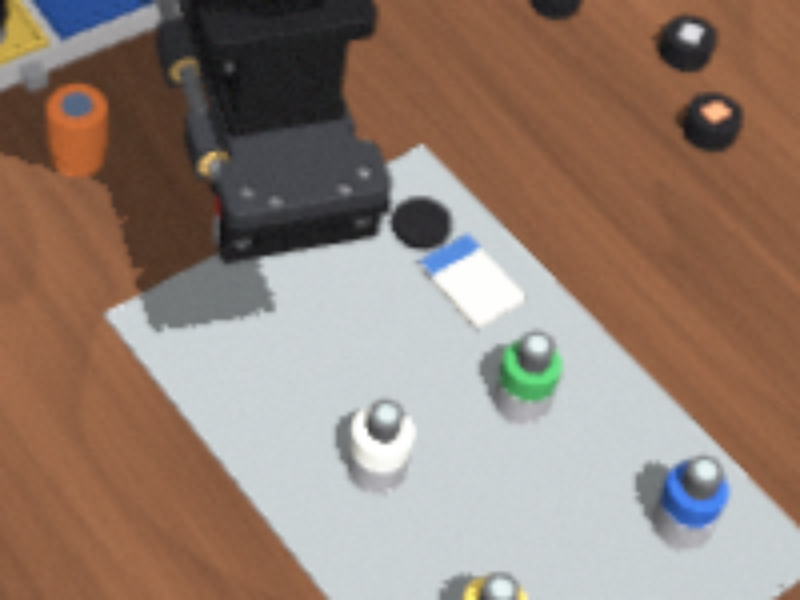

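Red is lifted, held at 29.6 mm, and gone from the mat. Now to the red well.

```bash
python3 -m creep '[[0,0,0,1,2,0,0.2],[0,0,0,3,6,0,0.2],[0,0,0,14.1,26.4,0,0.2],[0,0,0,14.1,26.4,0,0.2],[0,0,0,14.1,26.4,0,0.2],[0,0,0,14.1,26.4,0,0.2],[0,0,0,14.1,26.4,0,0.2],[0,0,0,14.1,26.4,0,0.2],[0,0,0,14.1,26.4,0,0.2],[0,0,0,14.1,26.4,0,0.2],[0,0,0,14.1,26.4,-2,0.2],[0,0,0,14.1,26.4,-5,0.2],[0,0,0,14.1,26.4,-5.5,0.2],[0,0,0,14.1,26.4,-5.5,0.2]]'
python3 - <<'E'
from h import *
p,d,W=cloud("side"); p2,_,_=cloud("top")
a=cv2.resize(p[100:220,190:340],(500,400)); b=cv2.resize(p2[120:260,140:260],(300,350))
b=cv2.copyMakeBorder(b,0,50,0,0,cv2.BORDER_CONSTANT)
cv2.imwrite("pics/c4.png",np.hstack([a,b])[:,:,::-1])
E
```

```text
t: 5.13
ee_pos: [611.3, 174.3, 82.3]
tcp_rot: [-0.002, 0.164, 0.986, -0.001]
contact_force: [0.7, 0.1, -0.9]
grip_width: 29.8
```

View pics/c4.png

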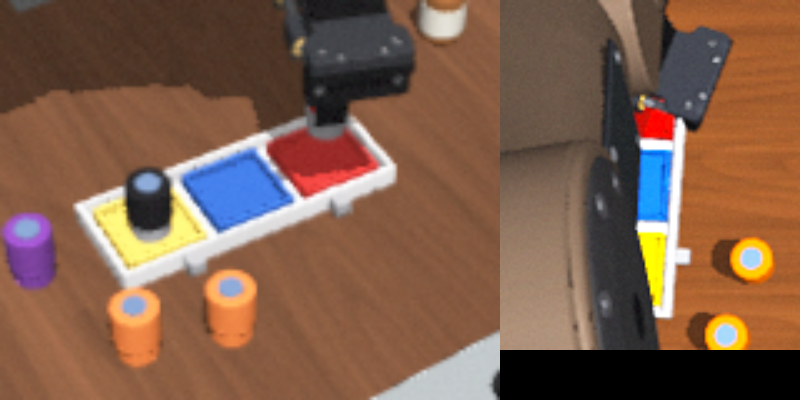

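Red hangs about 38 mm above the red well (side crop (325,125)), which fits the expected height offset. Lower, release and rise.

```bash
python3 -m creep '[[0,0,0,0,0,-1.5,0.2],[0,0,0,0,0,-3,0.2],[0,0,0,0,0,-3.6,0.2],[0,0,0,0,0,-3.8,0.2],[0,0,0,0,0,-4,0.2],[0,0,0,0,0,-4,0.2],[0,0,0,0,0,-4,0.2],[0,0,0,0,0,-4,0.35],[0,0,0,0,0,-4,0.5],[0,0,0,0,0,-4,0.7],[0,0,0,0,0,-4,0.7],[0,0,0,0,0,-4,0.7],[0,0,0,0,0,-1,0.7],[0,0,0,0,0,2,0.7],[0,0,0,0,0,5.5,0.7],[0,0,0,0,0,5.5,0.7]]'
python3 -m creep '[[0,0,0,-14.5,0.4,0,0.7],[0,0,0,-14.5,0.4,0,0.7],[0,0,0,-14.5,0.4,0,0.7],[0,0,0,-14.5,0.4,0,0.7],[0,0,0,-14.5,0.4,0,0.7],[0,0,0,-14.5,0.4,0,0.7]]'
python3 - <<'E'
from h import *
p,d,W=cloud("side"); cv2.imwrite("pics/c5.png",cv2.resize(p[100:220,190:340],(600,480))[:,:,::-1])
print(tops("side",W,dict(red=(612,175)),dict(red=54),dict(red=66)), arm.sense()['ee_pos'])
E
```

```text
t: 6.57
ee_pos: [615.1, 176.0, 145.8]
tcp_rot: [0.004, 0.164, 0.987, 0.002]
contact_force: [0.5, 1.3, 0.5]
grip_width: 66.8
t: 7.07
ee_pos: [467.6, 179.8, 140.0]
tcp_rot: [0.0, 0.163, 0.987, 0.0]
contact_force: [0.4, 0.1, 0.1]
grip_width: 66.7
{'red': (array([614.1, 171.6,  59.6]), 43)} [468.51262733 179.73280712 139.87296226]
```

View pics/c5.png

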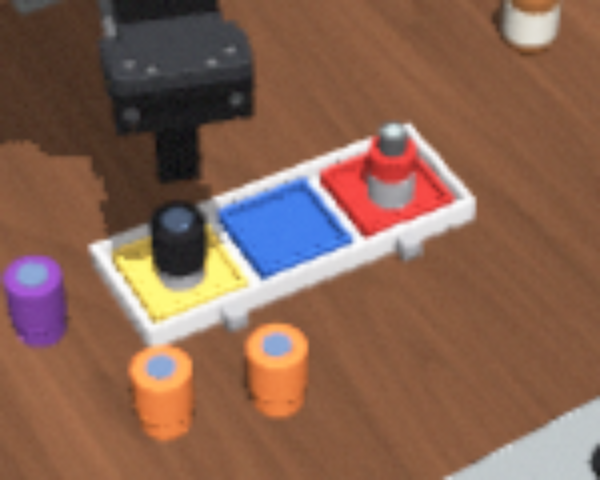

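Red stands upright in its well (crop (390,170)). The gripper is now over the eyepiece.

```bash
python3 -m creep '[[0,0,0,0,0,-3,0.7],[0,0,0,0,0,-6,0.7],[0,0,0,0,0,-8,0.7],[0,0,0,0,0,-9.3,0.7],[0,0,0,0,0,-9.3,0.7],[0,0,0,0,0,-9.3,0.5],[0,0,0,0,0,-9.3,0.25],[0,0,0,0,0,-9.3,0.25],[0,0,0,0,0,-9.3,0.25],[0,0,0,0,0,-9.3,0.25],[0,0,0,0,0,-9.3,0.25],[0,0,0,0,0,-8,0.25],[0,0,0,0,0,-5,0.25],[0,0,0,0,0,-1,0.25],[0,0,0,0,0,1,0.25],[0,0,0,0,0,1,0.25],[0,0,0,0,0,1,0.25]]' 20
```

```text
t: 8.53
ee_pos: [468.0, 179.6, 150.3]
tcp_rot: [0.001, 0.164, 0.987, 0.0]
contact_force: [0.0, -0.7, -1.2]
grip_width: 33.5
```

```bash
python3 -m creep '[[0,0,0,0.3,-2,0,0.25],[0,0,0,1,-5,0,0.25],[0,0,0,4.7,-28,0,0.25],[0,0,0,4.7,-28,0,0.25],[0,0,0,4.7,-28,0,0.25],[0,0,0,4.7,-28,0,0.25],[0,0,0,4.7,-28,0,0.25],[0,0,0,4.7,-28,0,0.25],[0,0,0,4.7,-28,0,0.25],[0,0,0,4.7,-28,0,0.25],[0,0,0,4.7,-28,-3,0.25],[0,0,0,4.7,-28,-6,0.25],[0,0,0,4.7,-28,-6,0.25]]'
python3 - <<'E'
from h import *
p,d,W=cloud("side"); cv2.imwrite("pics/c6.png",cv2.resize(p[160:330,240:440],(700,595))[:,:,::-1])
E
```

```text
t: 9.62
ee_pos: [512.2, -98.5, 84.9]
tcp_rot: [-0.004, 0.163, 0.987, 0.001]
contact_force: [-0.4, 0.8, -1.1]
grip_width: 33.4
```

View pics/c6.png

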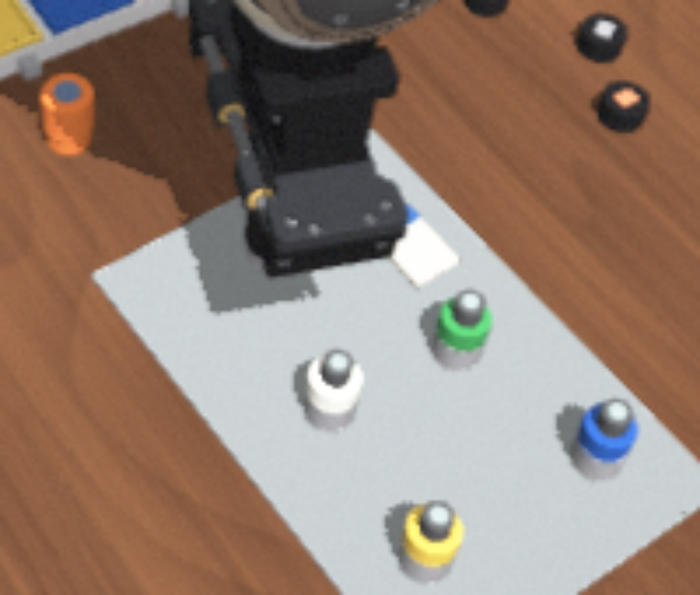

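The spot is free, with white (335,390) and green (465,330) well away. Set down, release and go to yellow.

```bash
python3 -m creep '[[0,0,0,0,0,-2,0.25],[0,0,0,0,0,-3.5,0.25],[0,0,0,0,0,-4.4,0.25],[0,0,0,0,0,-4.6,0.25],[0,0,0,0,0,-4.8,0.25],[0,0,0,0,0,-4.8,0.25],[0,0,0,0,0,-4.8,0.25],[0,0,0,0,0,-4.8,0.4],[0,0,0,0,0,-4.8,0.55],[0,0,0,0,0,-4.8,0.7],[0,0,0,0,0,-4.8,0.7],[0,0,0,0,0,-4.8,0.7],[0,0,0,0,0,-2,0.7],[0,0,0,0,0,2,0.7],[0,0,0,0,0,5,0.7],[0,0,0,0,0,5,0.7]]'
python3 -m creep '[[0,0,0,-2.9,-18.7,0,0.7],[0,0,0,-2.9,-18.7,0,0.7],[0,0,0,-2.9,-18.7,0,0.7],[0,0,0,-2.9,-18.7,0,0.7],[0,0,0,-2.9,-18.7,0,0.7],[0,0,0,-2.9,-18.7,0,0.7],[0,0,0,-2.9,-18.7,-2,0.7],[0,0,0,-2.9,-18.7,-2,0.7]]'
python3 - <<'E'
from h import *
p,d,W=cloud("side"); p2,d2,W2=cloud("top");cv2.imwrite("pics/c7.png",cv2.resize(p[170:350,240:460],(733,600))[:,:,::-1])
S=dict(eye=(515,-100.5),yellow=(486,-288));lo={k:43 for k in S};hi={k:60 for k in S}
print(tops("side",W,S,lo,hi),tops("top",W2,S,lo,hi), arm.sense()['ee_pos'])
E
```

```text
t: 11.0
ee_pos: [516.7, -101.0, 144.6]
tcp_rot: [0.004, 0.164, 0.987, -0.001]
contact_force: [0.4, -0.5, -0.6]
grip_width: 66.4
t: 11.67
ee_pos: [484.6, -286.8, 116.8]
tcp_rot: [-0.002, 0.164, 0.986, 0.001]
contact_force: [-0.4, 1.1, 0.1]
grip_width: 66.6
{'eye': (array([ 515.2, -103.4,   49. ]), 189), 'yellow': (array([ 485. , -289.5,   52.8]), 95)} {'eye': (array([nan, nan, nan]), 0), 'yellow': (array([nan, nan, nan]), 0)} [ 485.51831886 -286.76189448  118.96018328]h.py:15: RuntimeWarning: Mean of empty slice.
  o[k]=(np.round(W[m].mean(0),1),int(m.sum()))
  ret = um.true_divide(
```

View pics/c7.png

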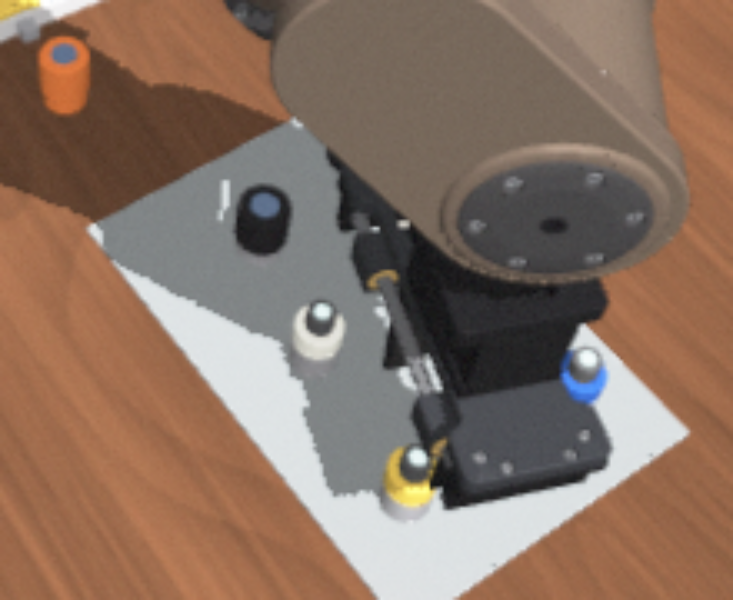

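Run:
```python
from h import *
R=np.array([.323,.946]) # jaw dir
s=arm.sense();T=np.array(s['ee_pos']);print(T,s['joint_positions'])
for n,X in dict(tcp=T,tip=T-[0,0,19],f1=T+[*(33*R),-19],f2=T-[*(33*R),19],obj=np.array([486,-287.4,55])).items():
    print(n,(proj("side",X)-[240,170])*3.333)
W=cloud("side")[2]
for u,v in ((525,440),(525,490),(435,415),(410,460)):
    print(u,v,W[170+int(v/3.333),240+int(u/3.333)].round())
```

```text
[ 485.51831886 -286.76189448  118.96018328] [-6.50689609e-01  5.48308306e-01  1.82481106e+00  1.63348269e-04
  7.70555204e-01 -1.89315395e+00]
tcp [431.34800091 399.03001411]
tip [425.32223736 416.7934283 ]
f1 [404.60702033 363.13215436]
f2 [447.06258612 473.11023194]
obj [413.31135177 456.87291523]
525 440 [ 457. -359.  221.]
525 490 [ 550. -321.    4.]
435 415 [ 440. -322.  204.]
410 460 [ 484. -288.   54.]
```

The projected TCP (431,399) and both fingertips line up with yellow. The eyepiece stands upright on the mat at crop (262,215). Next, pick yellow.

```bash
python3 -m creep '[[0,0,0,0,0,-2.5,0.7],[0,0,0,0,0,-5,0.7],[0,0,0,0,0,-7,0.7],[0,0,0,0,0,-8,0.7],[0,0,0,0,0,-8,0.7],[0,0,0,0,0,-8,0.5],[0,0,0,0,0,-8,0.2],[0,0,0,0,0,-8,0.2],[0,0,0,0,0,-8,0.2],[0,0,0,0,0,-8,0.2],[0,0,0,0,0,-8,0.2],[0,0,0,0,0,-8,0.2],[0,0,0,0,0,-7,0.2],[0,0,0,0,0,-4,0.2],[0,0,0,0,0,0,0.2],[0,0,0,0,0,4,0.2],[0,0,0,0,0,6,0.2],[0,0,0,0,0,6,0.2]]' 20
```

```text
t: 13.32
ee_pos: [487.0, -288.3, 184.7]
tcp_rot: [0.003, 0.164, 0.987, -0.002]
contact_force: [0.6, -0.6, -1.4]
grip_width: 29.5
```

```bash
python3 -m creep '[[0,0,0,0,2,0,0.2],[0,0,0,0,5,0,0.2],[0,0,0,-1.7,46.7,0,0.2],[0,0,0,-1.7,46.7,0,0.2],[0,0,0,-1.7,46.7,0,0.2],[0,0,0,-1.7,46.7,0,0.2],[0,0,0,-1.7,46.7,0,0.2],[0,0,0,-1.7,46.7,0,0.2],[0,0,0,-1.7,46.7,0,0.2],[0,0,0,-1.7,46.7,0,0.2],[0,0,0,-1.7,46.7,0,0.2],[0,0,0,-1.7,46.7,0,0.2],[0,0,0,-1.7,46.7,0,0.2],[0,0,0,-1.7,46.7,0,0.2],[0,0,0,-1.7,46.7,-3,0.2],[0,0,0,-1.7,46.7,-6,0.2],[0,0,0,-1.7,46.7,-9,0.2],[0,0,0,-1.7,46.7,-9.5,0.2],[0,0,0,-1.7,46.7,-9.5,0.2]]'
python3 - <<'E'
from h import *
p,d,W=cloud("side"); cv2.imwrite("pics/c8.png",cv2.resize(p[100:220,190:340],(600,480))[:,:,::-1])
E
```

```text
t: 14.9
ee_pos: [468.1, 178.2, 83.2]
tcp_rot: [-0.002, 0.164, 0.986, -0.001]
contact_force: [-0.3, 0.1, -1.0]
grip_width: 29.6
```

View pics/c8.png

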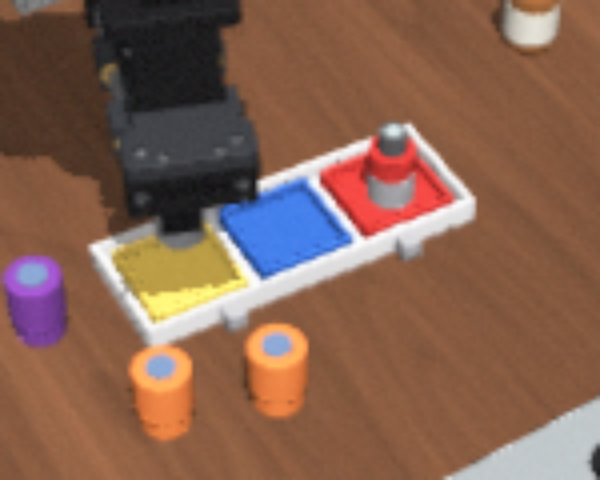

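Yellow hangs over the yellow well (crop (182,235)). Lower and release, then go to blue.

```bash
python3 -m creep '[[0,0,0,0,0,-1.5,0.2],[0,0,0,0,0,-3,0.2],[0,0,0,0,0,-3.6,0.2],[0,0,0,0,0,-3.8,0.2],[0,0,0,0,0,-4,0.2],[0,0,0,0,0,-4,0.2],[0,0,0,0,0,-4,0.2],[0,0,0,0,0,-4,0.35],[0,0,0,0,0,-4,0.5],[0,0,0,0,0,-4,0.7],[0,0,0,0,0,-4,0.7],[0,0,0,0,0,-4,0.7],[0,0,0,0,0,-1,0.7],[0,0,0,0,0,2,0.7],[0,0,0,0,0,5.5,0.7],[0,0,0,0,0,5.5,0.7]]'
python3 -m creep '[[0,0,0,13.9,-46.8,0,0.7],[0,0,0,13.9,-46.8,0,0.7],[0,0,0,13.9,-46.8,0,0.7],[0,0,0,13.9,-46.8,0,0.7],[0,0,0,13.9,-46.8,0,0.7],[0,0,0,13.9,-46.8,0,0.7],[0,0,0,13.9,-46.8,0,0.7],[0,0,0,13.9,-46.8,0,0.7],[0,0,0,13.9,-46.8,0,0.7],[0,0,0,13.9,-46.8,0,0.7],[0,0,0,13.9,-46.8,0,0.7],[0,0,0,13.9,-46.8,0,0.7],[0,0,0,13.9,-46.8,0,0.7],[0,0,0,13.9,-46.8,-2,0.7],[0,0,0,13.9,-46.8,-2,0.7],[0,0,0,13.9,-46.8,-2,0.7]]'
python3 - <<'E'
from h import *
p,d,W=cloud("side"); cv2.imwrite("pics/c9.png",cv2.resize(p[100:370,190:490],(660,594))[:,:,::-1])
S=dict(yellow=(469,180),red=(613,175),eye=(515,-102),blue=(608,-290),white=(497,-185),green=(585,-191));lo={k:48 for k in S};hi={k:65 for k in S}
print(tops("side",W,S,lo,hi),arm.sense()['ee_pos'])
E
```

```text
t: 16.28
ee_pos: [470.7, 180.1, 144.5]
tcp_rot: [0.003, 0.164, 0.987, 0.002]
contact_force: [1.7, 0.4, 0.3]
grip_width: 66.4
t: 17.62
ee_pos: [607.2, -287.8, 118.4]
tcp_rot: [-0.001, 0.164, 0.987, 0.001]
contact_force: [-0.1, -0.7, 0.9]
grip_width: 66.5
{'yellow': (array([470.3, 174.9,  57.1]), 57), 'red': (array([613.9, 170.7,  56. ]), 64), 'eye': (array([ 516.9, -102.8,   49.8]), 132), 'blue': (array([ 608.7, -290.7,   54.5]), 76), 'white': (array([ 497.3, -186.3,   54.3]), 68), 'green': (array([ 585.7, -193. ,   54.6]), 65)} [ 607.66081242 -287.84616995  119.38069497]
```

View pics/c9.png

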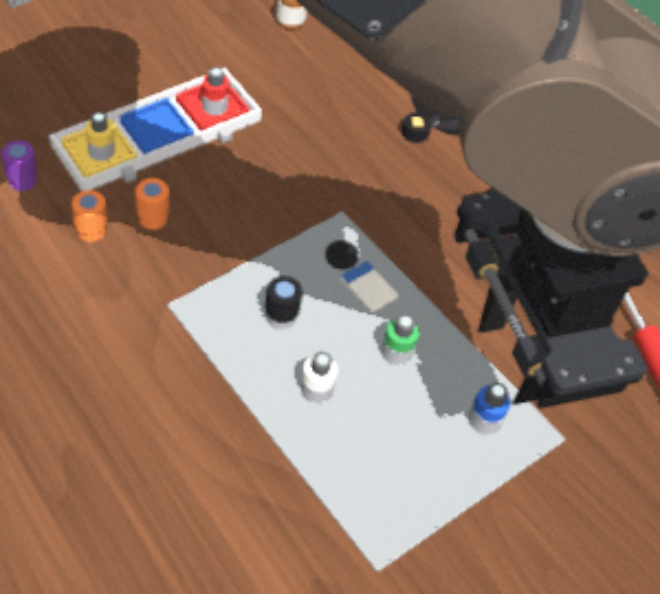

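Yellow (100,135) and red (215,95) stand upright in their wells. The eyepiece (283,300) is clear of the spares, and the gripper is over blue (490,405).

```bash
python3 -m creep '[[0,0,0,0,0,-2.5,0.7],[0,0,0,0,0,-5,0.7],[0,0,0,0,0,-7,0.7],[0,0,0,0,0,-8,0.7],[0,0,0,0,0,-8,0.7],[0,0,0,0,0,-8,0.5],[0,0,0,0,0,-8,0.2],[0,0,0,0,0,-8,0.2],[0,0,0,0,0,-8,0.2],[0,0,0,0,0,-8,0.2],[0,0,0,0,0,-8,0.2],[0,0,0,0,0,-8,0.2],[0,0,0,0,0,-7,0.2],[0,0,0,0,0,-4,0.2],[0,0,0,0,0,0,0.2],[0,0,0,0,0,4,0.2],[0,0,0,0,0,6,0.2],[0,0,0,0,0,6,0.2]]' 20
```

```text
t: 19.17
ee_pos: [609.2, -289.3, 185.6]
tcp_rot: [0.004, 0.164, 0.987, -0.002]
contact_force: [-0.0, -0.3, -1.7]
grip_width: 30.0
```

```bash
python3 -m creep '[[0,0,0,0,2,0,0.2],[0,0,0,-0.6,5,0,0.2],[0,0,0,-6.7,46.6,0,0.2],[0,0,0,-6.7,46.6,0,0.2],[0,0,0,-6.7,46.6,0,0.2],[0,0,0,-6.7,46.6,0,0.2],[0,0,0,-6.7,46.6,0,0.2],[0,0,0,-6.7,46.6,0,0.2],[0,0,0,-6.7,46.6,0,0.2],[0,0,0,-6.7,46.6,0,0.2],[0,0,0,-6.7,46.6,0,0.2],[0,0,0,-6.7,46.6,0,0.2],[0,0,0,-6.7,46.6,0,0.2],[0,0,0,-6.7,46.6,0,0.2],[0,0,0,-6.7,46.6,-3,0.2],[0,0,0,-6.7,46.6,-6,0.2],[0,0,0,-6.7,46.6,-9,0.2],[0,0,0,-6.7,46.6,-9.5,0.2],[0,0,0,-6.7,46.6,-9.5,0.2]]'
python3 - <<'E'
from h import *
p,d,W=cloud("side"); cv2.imwrite("pics/c10.png",cv2.resize(p[100:220,190:340],(600,480))[:,:,::-1])
E
```

```text
t: 20.75
ee_pos: [540.2, 176.2, 82.9]
tcp_rot: [-0.002, 0.164, 0.986, -0.001]
contact_force: [0.5, -0.1, -1.7]
grip_width: 29.7
```

View pics/c10.png

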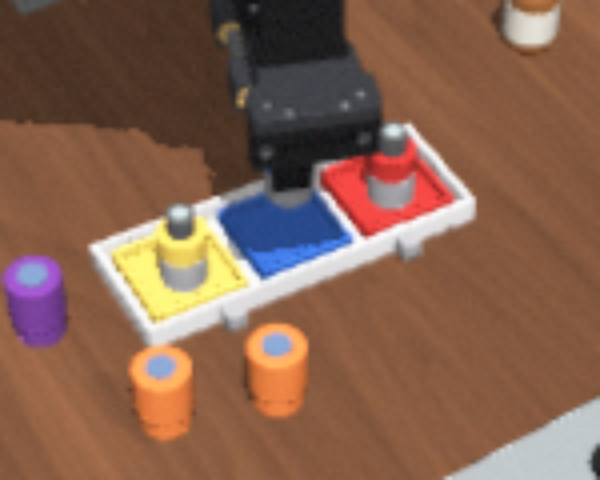

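Blue hangs over the blue well (crop (290,195)). Lower, release, rise and back off to the left.

```bash
python3 -m creep '[[0,0,0,0,0,-1.5,0.2],[0,0,0,0,0,-3,0.2],[0,0,0,0,0,-3.6,0.2],[0,0,0,0,0,-3.8,0.2],[0,0,0,0,0,-4,0.2],[0,0,0,0,0,-4,0.2],[0,0,0,0,0,-4,0.2],[0,0,0,0,0,-4,0.35],[0,0,0,0,0,-4,0.5],[0,0,0,0,0,-4,0.6],[0,0,0,0,0,-4,0.6],[0,0,0,0,0,-4,0.6],[0,0,0,0,0,-1,0.6],[0,0,0,0,0,2,0.6],[0,0,0,0,0,5.5,0.6],[0,0,0,0,0,8,0.6],[0,0,0,0,0,10,0.6],[0,0,0,0,0,10,0.6]]'
python3 -m creep '[[0,0,0,-27,41,3,0.6],[0,0,0,-27,41,3,0.6],[0,0,0,-27,41,3,0.6],[0,0,0,-27,41,3,0.6],[0,0,0,-27,41,3,0.6],[0,0,0,-27,41,3,0.6],[0,0,0,-27,41,3,0.6],[0,0,0,-27,41,3,0.6],[0,0,0,-27,41,3,0.6],[0,0,0,-27,41,3,0.6],[0,0,0,-27,41,3,0.6],[0,0,0,-27,41,3,0.6],[0,0,0,-27,41,3,0.6],[0,0,0,-27,41,3,0.6]]'
python3 - <<'E'
from h import *
p,d,W=cloud("top"); p2,d2,W2=cloud("side"); cv2.imwrite("pics/c11.png",cv2.resize(p[120:290,140:460],(800,425))[:,:,::-1])
S=dict(yellow=(469,180),red=(613,175),blue=(540,177),eye=(515,-102),white=(497,-185),green=(585,-191));lo={k:52 for k in S};hi={k:68 for k in S};lo['eye']=45
a,b=tops("top",W,S,lo,hi),tops("side",W2,S,lo,hi)
for k in S: print(k,a[k],b[k])
E
```

```text
t: 22.3
ee_pos: [542.1, 177.9, 188.5]
tcp_rot: [0.003, 0.164, 0.987, 0.001]
contact_force: [0.7, -0.1, 0.1]
grip_width: 57.1
t: 23.47
ee_pos: [269.3, 588.4, 213.1]
tcp_rot: [-0.0, 0.162, 0.987, -0.001]
contact_force: [0.8, 0.3, -0.0]
grip_width: 57.2
yellow (array([468.7, 178.9,  60.4]), 66) (array([470.6, 175.7,  58.6]), 47)
red (array([611.8, 175.1,  60. ]), 67) (array([613.8, 171.8,  58.6]), 48)
blue (array([540.9, 176.9,  60.2]), 65) (array([542.3, 173.8,  58.3]), 48)
eye (array([513.9, -99.7,  49.7]), 213) (array([ 515.5, -102.9,   49.2]), 181)
white (array([ 495.8, -183.2,   55.7]), 60) (array([ 497.6, -185.9,   55.3]), 61)
green (array([ 584.9, -189.5,   55.5]), 57) (array([ 586.3, -192.4,   55.3]), 54)
```

View pics/c11.png

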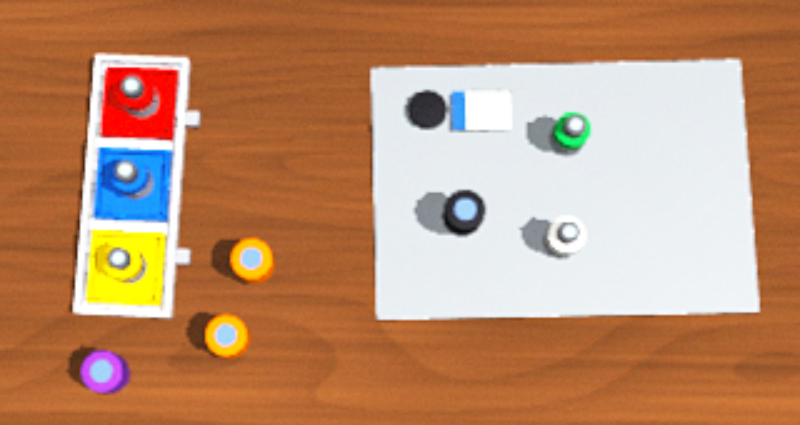

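All objectives are within about 3 mm of their well centres. The spares are unmoved and the eyepiece is about 84 mm from the nearest spare.

```bash
python3 -c "
from station import order; print(order.finish_job())"
```

```text
the job is handed in; nothing more can be done
None
```

The red, yellow and blue objectives stand in their own wells, the eyepiece is on the grey mat, and the job is handed in. The last time reading, just before handing in, was about 23.5 s of the 99 s limit.

My last checks, in the top camera's frame:
- **Objectives:** each is upright and within about 3 mm of its well's centre (13 mm allowed), with its top at the height expected on the well floor.
- **Eyepiece:** it is upright on the mat, about 84 mm centre to centre from the white spare, the nearer one. That spot is well inside the mat's edges.
- **Spares:** white and green measured within 1 mm of where they started.
- **Arm:** it is parked clear of everything.

No check failed. The two cameras disagree with each other by a steady (1.5, -3.5) mm or so. I averaged them for the grasps, and the difference is well inside the tolerances.

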